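# Close a take-away carton: tuck the flap's tongue beneath the lip

### The job

Close the brown take-away carton with a fingertip alone: bend the tongue of its upright front flap inwards, fold the flap over, and press it down gently so that the tongue slides beneath the raised lip on the top and the flap stays shut, flat, when you let go. Only push and press: do not pinch the board, nor lift, tip or shove the carton, and leave the tub, cup, pad and tomato round it where they are.

Things in the scene. Friction and masses are not known exactly. Their poses are not given: they have to be found in the camera images.
- carton: loose brown kraft carton, about 0.8 kg, 74 mm high, tapering from 130 x 156 mm at the rim to 110 x 134 mm at the foot. Origin: centre of its underside; x points from its front wall (flap) to its back wall, z up. Two side flaps and the back flap are already shut and do not move; the back flap's top is level with the rim, from x = -4 to 65 mm, and carries the lip.
- flap (a joint): front flap, 2 mm board, 148 mm wide at its crease on the front rim, 90 mm at the tongue's crease, 50 mm long. rad: 0 = folded shut, flat on the carton; 1.57 = upright; more leans outwards. Stiff crease (0.06 Nm to move): stays where put above 0.5, but springs up to about 0.45 if left lower untucked. Pressing it flat takes 5 N near the tongue; the stop at 0 gives about 2 mm under 25 N.
- tongue (a joint): tongue on the flap's far edge, 2 mm board, 45 mm long, 84 mm wide at its crease, 66 mm at its rounded edge. rad: 0 = straight on from the flap (stop at -0.15), positive = bent inwards over the carton, stop at 1.4. Limp crease (0.022 Nm, stays where put), so a push high on it bends it before the flap moves. It must be bent more than 1.1 when its edge comes down, or it lands on top of the lip.
- flap_hinge (a point): middle of the flap's crease, on the carton's front rim: 65 mm in front of the carton's centre, 76.5 mm above its underside. Axes as the carton's; the crease runs along y.
- crease (a point): middle of the crease between flap and tongue, 50 mm from flap_hinge. Axes: x along the tongue to its edge, y along the crease.
- tongue_edge (a point): middle of the tongue's free edge, 45 mm from crease, 95 mm from flap_hinge when straight. Axes: x along the tongue outwards, y along the edge.
- lip_mouth (a point): middle of the lip's front edge, at its underside: 81 mm behind flap_hinge, 8.5 mm above the back flap's top. The lip is a rigid, paler half-round of board, 2.2 mm thick and 96 mm wide at the mouth, that slopes down to the back flap 40 mm farther back. Axes as the carton's. Shut, the tongue reaches 14 mm behind this mouth.
- tub: clear food tub with a blue lid, 149 x 104 x 62 mm, at the carton's left; not to be moved. Origin: centre of its underside.
- cup: steel cup, 61 mm wide, 100 mm high, at the carton's right; not to be moved. Origin: centre of its underside.
- pad: brown spiral order pad, 148 x 109 x 13 mm, lying near the worktop's front edge; not to be moved. Origin: centre of its underside.
- tomato: red tomato, about 73 mm wide, 69 mm high, behind the carton; not to be moved. Origin: centre of its underside.
There are look-alikes about, which are no part of the job. There is more than one size of the carton; the job needs the larger.

How it is judged:
On the way:
1. the tongue is bent inwards, along its crease (value of joint tongue above 0.9 rad), for 0.1 s.
At the end, for the whole second after the job is handed in: The tongue's edge lies beneath the lip, at least 5 mm behind its mouth; the flap is within 0.2 rad of flat and the tongue within 0.3 rad of straight; the carton stands upright, at rest, within 40 mm of where it stood; tub, cup, pad and tomato are at rest within 20 mm of where they stood (x of tongue_edge in the frame of lip_mouth above 0.005 m and z of tongue_edge in the frame of lip_mouth below 0 m and value of joint flap below 0.2 rad and value of joint tongue below 0.3 rad and angle between carton's own z axis and vertical below 0.05 rad and distance of carton from where it was at the start of the episode below 0.04 m and linear speed of carton below 0.02 m/s and linear speed of each of tub, cup, pad, tomato below 0.05 m/s and distance of each of tub, cup, pad, tomato from where it was at the start of the episode below 0.02 m); the robot touches nothing.
It fails at once if the carton is lifted or tipped (height (world z) of carton above 0.008 m or angle between carton's own z axis and vertical above 0.15 rad).
It fails at once if the carton is shoved more than 40 mm (distance of carton from where it was at the start of the episode above 0.04 m).
It fails at once if the carton or its flap is pinched or crushed: more than 30 N of contact force on it (contact force between the fingers and carton above 30 N).
It fails at once if the tub, cup, pad or tomato is moved more than 20 mm (distance of any of tub, cup, pad, tomato from where it was at the start of the episode above 0.02 m).
It also fails if it takes over 42 s, if anything falls off the work surface, if the arm or the gripper's body presses on something with over 40 N, if the wrist force passes 120 N, or if a joint passes its speed limit or range.

### The arm

A 7-joint arm with a two-finger parallel gripper is mounted at the origin on a cart in front of the work surface, level with it; the furniture and walls round the work are solid. World frame = base frame: x ahead of the robot, y to its left, z up, the work surface at z = 0. Lengths are in m, angles in rad, forces in N, time in s.
With the tool pointing down it reaches from about 0.425 to 0.875 m from the base axis. Payload 4.7 kg.
Tool frame: the origin (TCP) lies where the fingers leave the gripper's body, on its centre line; the fingertips stand 70 mm ahead of it and the grasp point (between the pads) lies 51 mm ahead of it; z points along the fingers, y is the line along which they close (so a half turn about z gives the same grasp; the last joint's range is limited). The gripper opens to 87 mm and grips with 3 to 60 N. Pads are 19 mm wide; open, the fingers measure 117 mm over their backs; the gripper's body (75 mm by 190 mm) begins 51 mm behind the grasp point.
Start: joints at [0.014, 0.321, -0.07, 1.45, 0.023, 1.371, -0.057], TCP at [0.65, -0, 0.292] pointing down, gripper open.
Joint ranges: [-2.86, 2.86], [-0.3, 2.09], [-1.38, 1.24], [0.06, 2.45], [-1.56, 4.7], [0.09, 2.05], [-2.69, 2.69]. Speed limits (rad/s): [2.57, 2.57, 3.14, 3.14, 3.14, 3.14, 3.14].

### API

Orientations are given as a rotation vector (axis times angle).
In Python, from bench import ctrl gives the robot as it stands.
- The arm moves only by the tool drive_tool, never from a script. Its argument "motion" is a list of rows, each a list of 3 entries, a list of its own where there are three numbers: the shift along the tool's x, y, z in cm, then the turn, a rotation vector about the tool's x, y, z in degrees, then the opening, from -1 (shut) to 1 (fully open). In form: [[[x, y, z], [ax, ay, az], claw], ...]. A call has 1 to 12 rows; each row shifts and turns the commanded pose from where the row before left it, along the tool's axes as they then stand; what a row does not reach is not made up. A row lasts 1/8 s, in which the tool goes at most 62.5 mm and 10.7 degrees, less where a joint would pass 70% of its speed; a pose out of reach is approached as far as the arm can. A call with a gripper value outside its range is refused whole. The fingers move at their own pace and stop on an object; "force" is the grip in N (left out, the last holds). Time passes only in rows, so rows that do not move let the fingers close. It gives the time, the measured TCP pose, the force, the opening and the grip force at its end, in the units of the state.
- ctrl.get_state(): the state, without advancing time (a new reading comes with each control period).
- ctrl.get_image(name): name is "scene" or "side" or "wrist"; returns the picture (420x560x3 uint8, red, green, blue); there is no depth.
- ctrl.calibration(name): a dict with "K" (3x3 intrinsics, pixels), "origin" and "attitude" of the camera in the world; the wrist camera has in their place "tool_from_camera" (4x4, takes a point from camera to tool coordinates, whose origin is the TCP and whose axes are the flange's). Camera axes: x right, y up, looking along -z (the intrinsics and any distortion apply to the point x, -y, -z); pixel columns grow to the right and rows downward; lengths in m; the calibration is good to about 2 mm. A picture is of the moment at which its call begins: read the wrist's pose just before it. calibration takes no time and is no camera call.
- ctrl.close_job(): hands the job in; it is judged then, once.
The state is a dict: "time": time; "joint_positions": joint angles; "qd": joint speeds; "joint_torque": joint torques, N m; "position": TCP position; "tool_rot": TCP orientation; "ft_force": force on the tool from outside, world axes, zero at the start; "torque": the same for the moment, N m; "grip_width": opening from 0.0 (shut) to 1.0 (fully open); "grip_force": force on a finger pad.
Only numpy, scipy, OpenCV 4.12 (cv2) and the standard library are available. Lean on these libraries where they do the work, as an engineer would, in place of code of your own. Each camera call takes 0.05 s, during which the arm holds its last target. There are 200 camera calls.

## Working session

There is one attempt and no reset: what is moved stays moved. The work goes in short steps, Python scripts to look and compute and a tool call to move; the robot and the scene stay as the last step left them, time stands still between calls to the robot, and variables do not carry over. Pictures are saved under pics/ and viewed, at most 10 in all, crops included, and the job is handed in when it is done.

Besides the shell and the picture viewer there is one more tool, called as name([rows], argument=value, ...), one row to a line, values as JSON. drive_tool: Moves the arm, as the interface text tells. Its arguments: {"type":"object","properties":{"motion":{"type":"array","items":{"type":"array"}},"force":{"type":"number"}},"required":["motion"]}

```bash
mkdir -p pics; python3 - <<'E'
from bench import ctrl
import cv2
for n in ("scene","side"):
    im=ctrl.get_image(n); cv2.imwrite(f"pics/{n}0.png",im[:,:,::-1])
    c=ctrl.calibration(n); print(n,c)
print(ctrl.calibration("wrist")); print(ctrl.get_state())
E
```

```text
scene {'K': array([[544.48313031,   0.        , 287.86038771],
       [  0.        , 544.48313031, 199.23810039],
       [  0.        ,   0.        ,   1.        ]]), 'origin': array([-0.14810556, -0.67572944,  0.77532129]), 'attitude': array([ 0.87027628, -0.40879045, -0.77454947])}
side {'K': array([[439.51854907,   0.        , 273.38539529],
       [  0.        , 439.51854907, 209.51565384],
       [  0.        ,   0.        ,   1.        ]]), 'origin': array([0.12415145, 0.55296281, 0.63751194]), 'attitude': array([ 0.35415516, -1.15972707, -2.27386896])}
{'K': array([[374.19533432,   0.        , 285.19607371],
       [  0.        , 374.19533432, 215.59058724],
       [  0.        ,   0.        ,   1.        ]]), 'tool_from_camera': array([[ 1.59868113e-04,  9.64532410e-01,  2.63964399e-01,
         7.11174977e-02],
       [ 9.99999931e-01, -2.42399627e-04,  2.80091538e-04,
         1.84170953e-04],
       [ 3.34142238e-04,  2.63964337e-01, -9.64532383e-01,
        -9.29608388e-02],
       [ 0.00000000e+00,  0.00000000e+00,  0.00000000e+00,
         1.00000000e+00]])}
{'time': 0.1, 'joint_positions': array([ 0.01408916,  0.32175362, -0.07006021,  1.45159312,  0.02259228,
        1.37082874, -0.05688918]), 'qd': array([-6.52224569e-04, -2.78852304e-03, -5.63236792e-04, -3.87249182e-03,
       -1.79300165e-03,  4.67747833e-05, -1.37955387e-06]), 'joint_torque': array([ 1.37795760e-04, -4.92569017e+01, -4.06077392e-01, -3.13399816e+01,
       -6.42974046e-02,  3.95253638e-02,  6.49213871e-05]), 'position': array([ 6.49599232e-01, -4.84585477e-05,  2.91247382e-01]), 'tool_rot': array([-2.22056419e+00, -2.22062106e+00,  2.09970693e-03]), 'ft_force': array([-0.28271893, -0.47472421, -0.40057567]), 'torque': array([ 0.0553363, -0.0610703, -0.026149 ]), 'grip_force': 0.0, 'grip_width': 0.9986284672031479}
```

View pics/scene0.png

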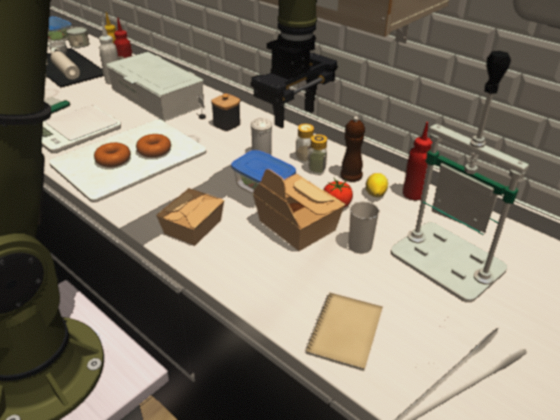

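View pics/side0.png

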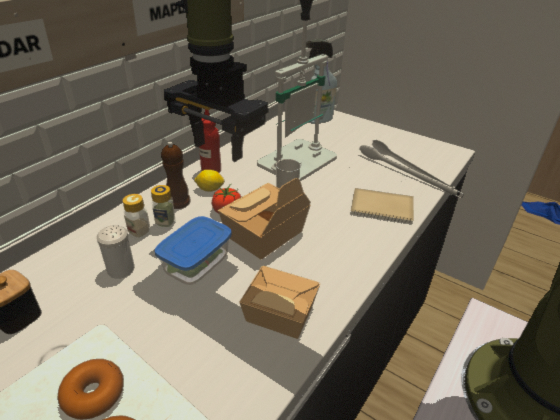

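The target carton is at about (298,210) in scene and (265,215) in side. The smaller look-alike is at (192,215) in scene. I'll enlarge both views to pick points.

```bash
python3 - <<'E'
import cv2, numpy as np
a=cv2.imread("pics/scene0.png")[150:260,245:395]; b=cv2.imread("pics/side0.png")[165:265,190:340]
a=cv2.resize(a,None,fx=5,fy=5,interpolation=cv2.INTER_CUBIC)
b=cv2.resize(b,None,fx=5,fy=5,interpolation=cv2.INTER_CUBIC)
for im,(x0,y0) in ((a,(245,150)),(b,(190,165))):
    for i in range(0,im.shape[1],100): cv2.putText(im,str(x0+i//5),(i,10),0,.4,(0,255,0)); cv2.line(im,(i,0),(i,im.shape[0]),(0,255,0),1)
    for i in range(0,im.shape[0],100): cv2.putText(im,str(y0+i//5),(0,i+12),0,.4,(0,255,0)); cv2.line(im,(0,i),(im.shape[1],i),(0,255,0),1)
cv2.imwrite("pics/a1.png",a); cv2.imwrite("pics/b1.png",b)
E
```

```text
(no output)
```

View pics/a1.png

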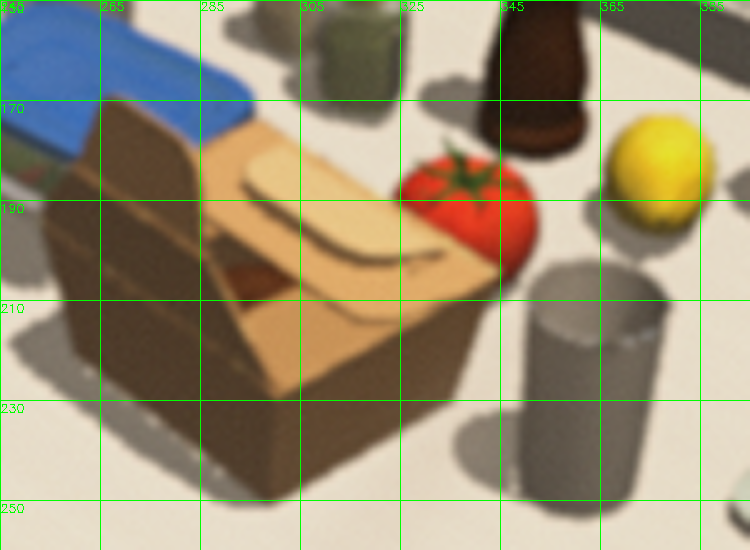

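View pics/b1.png

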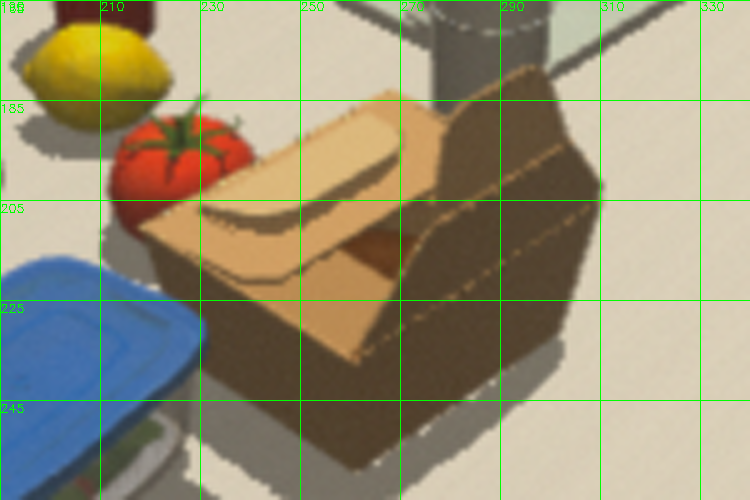

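```bash
cat > h.py <<'E'
import numpy as np
from scipy.spatial.transform import Rotation as R
from scipy.optimize import least_squares
from bench import ctrl
def cam(n):
    c=ctrl.calibration(n)
    if n!="wrist": return c["K"],np.array(c["origin"]),R.from_rotvec(c["attitude"]).as_matrix()
    s=ctrl.get_state(); T=np.eye(4); T[:3,:3]=R.from_rotvec(s["tool_rot"]).as_matrix(); T[:3,3]=s["position"]
    T=T@c["tool_from_camera"]; return c["K"],T[:3,3],T[:3,:3]
def proj(C,P):
    K,o,A=C; p=(np.atleast_2d(P)-o)@A; p=p*[1,-1,-1]; p=p@K.T; return p[:,:2]/p[:,2:]
def onplane(C,uv,z):
    K,o,A=C; d=np.linalg.inv(K)@[uv[0],uv[1],1]; d=A@(d*[1,-1,-1]); return o+d*(z-o[2])/d[2]
def flap_pt(f,t,y,l): # carton frame; l along board
    a=np.array([-.065,y,.0765]); d=lambda q:np.array([np.cos(q),0,np.sin(q)])
    return a+d(f)*min(l,.05)+d(f-t)*max(l-.05,0)
def toworld(q,P): c,s=np.cos(q[2]),np.sin(q[2]); P=np.atleast_2d(P); return P@np.array([[c,s,0],[-s,c,0],[0,0,1]])+[q[0],q[1],0]
E
python3 - <<'E'
from h import *
obs={"scene":{"FR":(299.5,229.5),"FL":(254,194.5),"BR":(345,204),"fR":(300,250),"fL":(260,220),"bR":(335,230),"cL":(261,183),"cR":(286,199),"tL":(267,169)},
"side":{"FL":(261,237.5),"BL":(217.4,210.6),"FR":(310,202.4),"fL":(261,259),"fR":(302,232),"cR":(303,194),"cL":(278,209.4),"tR":(298,178),"BR":(268,183.4)}}
def pt(k,q):
    y=1 if k[1]=="L" else -1
    return {"F":lambda:[-.065,y*.077,.075],"B":lambda:[.065,y*.078,.075],"f":lambda:[-.055,y*.067,0],"b":lambda:[.055,y*.067,0],
     "c":lambda:flap_pt(q[3],q[4],y*.0435,.05),"t":lambda:flap_pt(q[3],q[4],y*.031,.094)}[k[0]]()
C={n:cam(n) for n in obs}
def res(q): return np.concatenate([(proj(C[n],toworld(q,pt(k,q)))[0]-v) for n in obs for k,v in obs[n].items()])
r=least_squares(res,[.7,0,0,1.57,0],loss="soft_l1")
print(r.x.round(4)); print([(n,k) for n in obs for k in obs[n]]); print(res(r.x).reshape(-1,2).round(1).tolist())
for nm,z,p in (("cup top",.1,(363,207)),("cup bottom",0,(360,248)),("tomato",.035,(341,192)),("lid c",.062,(265,168)),("lid rc",.062,(296,168)),):
    print(nm,onplane(C["scene"],p,z).round(3))
for nm,z,p in (("lid side c",.062,(195,243)),("lid r",.062,(230,231)),("lid bottom",.062,(196,262)),("lid left",.062,(157,248)),("cup",.1,(288,167))): print(nm,onplane(C["side"],p,z).round(3))
E
```

```text
[ 0.5871 -0.0702 -0.1274  1.7247  0.3746]
[('scene', 'FR'), ('scene', 'FL'), ('scene', 'BR'), ('scene', 'fR'), ('scene', 'fL'), ('scene', 'bR'), ('scene', 'cL'), ('scene', 'cR'), ('scene', 'tL'), ('side', 'FL'), ('side', 'BL'), ('side', 'FR'), ('side', 'fL'), ('side', 'fR'), ('side', 'cR'), ('side', 'cL'), ('side', 'tR'), ('side', 'BR')]
[[0.4, -1.2], [-1.3, -0.5], [0.0, -0.3], [-0.8, 1.3], [-0.4, 1.1], [0.7, 0.0], [-1.8, -0.1], [0.5, 2.9], [-0.6, -2.5], [0.1, -1.2], [0.3, -1.1], [0.0, 1.9], [-0.0, 0.3], [-0.2, -1.2], [1.3, -1.4], [-2.2, 0.9], [-0.1, -2.4], [-0.2, -1.7]]
cup top [ 0.63  -0.208  0.1  ]
cup bottom [ 0.62  -0.219  0.   ]
tomato [ 0.717 -0.092  0.035]
lid c [0.641 0.08  0.062]
lid rc [0.691 0.026 0.062]
lid side c [0.634 0.098 0.062]
lid r [0.604 0.027 0.062]
lid bottom [0.594 0.137 0.062]
lid left [0.683 0.154 0.062]
cup [ 0.619 -0.206  0.1  ]
```

drive_tool([
  [[-0.6,-1.8,0],[0,0,0],-1],
  [[-1.0,-3.0,0],[0,0,0],-1],
  [[-1.2,-4.0,0],[0,0,0],-1],
  [[-1.2,-4.0,0],[0,0,0],-1],
  [[-1.0,-3.0,0],[0,0,0],-1],
  [[-0.6,-1.4,0],[0,0,0],-1],
  [[0,0,0],[0,0,7.3],-1],
  [[0,0,0],[0,0,0],-1],
  [[0,0,0],[0,0,0],-1],
], force=10)

```text
time: 1.23
position: [0.4784, -0.0558, 0.2921]
tool_rot: [-2.356, -2.078, 0.0]
ft_force: [-0.2, -0.3, 0.6]
grip_width: 0.063
grip_force: 0.0
```

```bash
python3 - <<'E'
from h import *
import cv2
s=ctrl.get_state(); print(s["position"].round(4),s["tool_rot"].round(4),s["ft_force"].round(2),s["grip_width"])
C=cam("wrist"); w=ctrl.get_image("wrist"); sd=ctrl.get_image("side"); sc=ctrl.get_image("scene")
cv2.imwrite("pics/w2.png",w[:,:,::-1])
q=[.5871,-.0702,-.1274]
sd=cv2.resize(sd[100:270,190:350],None,fx=2.5,fy=2.5,interpolation=cv2.INTER_CUBIC); sc=cv2.resize(sc[90:260,230:390],None,fx=2.5,fy=2.5,interpolation=cv2.INTER_CUBIC)
cv2.imwrite("pics/sd2.png",cv2.hconcat([sc,sd])[:,:,::-1])
for f,t in((1.57,0),(1.72,.37)): print(f,t,[proj(C,toworld(q,flap_pt(f,t,y,l)))[0].round(0).tolist() for y,l in((.074,0),(-.074,0),(.045,.05),(-.045,.05),(.033,.095),(-.033,.095))])
E
```

```text
[ 0.4784 -0.0558  0.2921] [-2.3556e+00 -2.0784e+00  1.0000e-04] [-0.15 -0.27  0.58] 0.0632494862394879
1.57 0 [[341.0, 110.0], [334.0, 281.0], [350.0, 154.0], [344.0, 275.0], [362.0, 183.0], [356.0, 287.0]]
1.72 0.37 [[341.0, 110.0], [334.0, 281.0], [339.0, 154.0], [334.0, 275.0], [366.0, 182.0], [360.0, 286.0]]
```

View pics/w2.png

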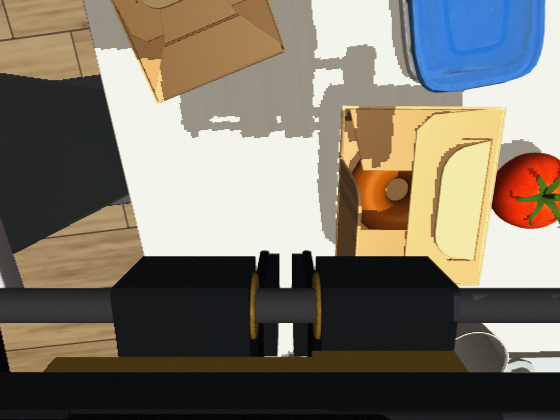

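View pics/sd2.png

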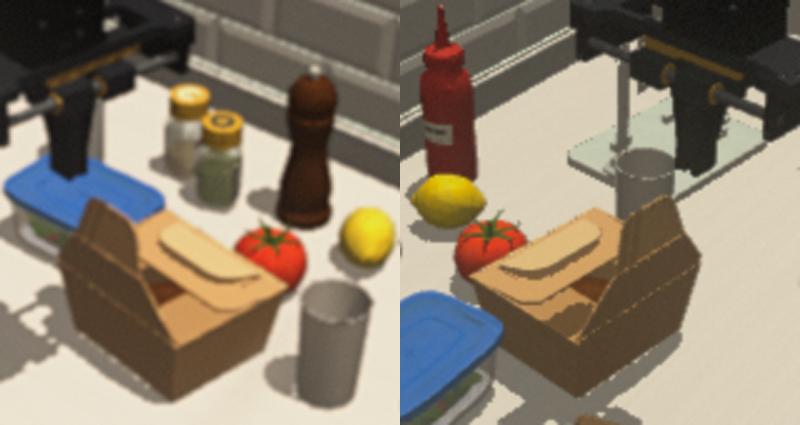

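The wrist view fits the estimate: the front-left rim corner is at (342,107), against (341,110) predicted, and the tongue's top edge is at column ~360. The finger is centred about 30 mm in front of the upright flap. Next I descend and bend the tongue in an arc.

drive_tool([
  [[0,0,2.0],[0,0,0],-1],
  [[0,0,2.5],[0,0,0],-1],
  [[0,0,1.5],[0,0,0],-1],
  [[0,1.0,0],[0,0,0],-1],
  [[0,1.0,0],[0,0,0],-1],
  [[0,0.8,0],[0,0,0],-1],
  [[0,0.9,0.12],[0,0,0],-1],
  [[0,0.84,0.34],[0,0,0],-1],
  [[0,0.72,0.55],[0,0,0],-1],
  [[0,0.56,0.72],[0,0,0],-1],
  [[0,0,0],[0,0,0],-1],
])

```text
time: 2.75
position: [0.5355, -0.0634, 0.2139]
tool_rot: [-2.357, -2.075, 0.002]
ft_force: [-1.0, 0.3, 0.8]
grip_width: 0.009
grip_force: 0.0
```

```bash
python3 - <<'E'
from h import *
import cv2
s=ctrl.get_state(); print(s["position"].round(4),s["ft_force"].round(2),s["grip_width"])
sd=ctrl.get_image("side"); sc=ctrl.get_image("scene")
sd=cv2.resize(sd[130:270,200:320],None,fx=3.3,fy=3.3,interpolation=cv2.INTER_CUBIC); sc=cv2.resize(sc[120:260,240:360],None,fx=3.3,fy=3.3,interpolation=cv2.INTER_CUBIC)
cv2.imwrite("pics/p3.png",cv2.hconcat([sc,sd])[:,:,::-1])
E
```

```text
[ 0.5355 -0.0634  0.2139] [-1.02  0.29  0.85] 0.009328143675742489
```

View pics/p3.png

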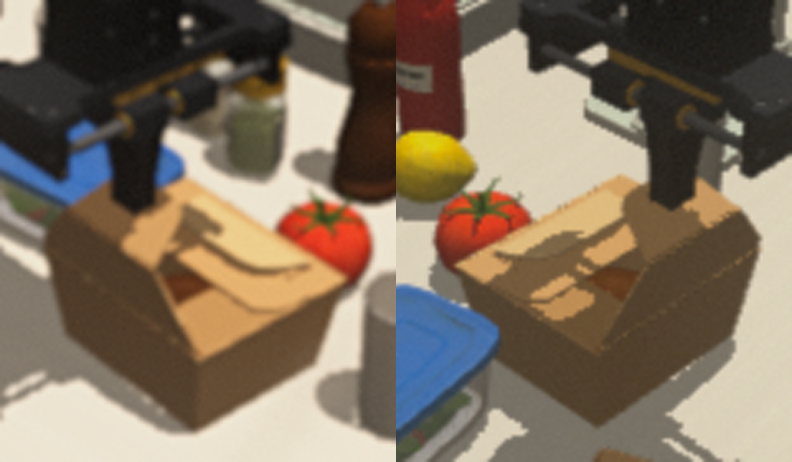

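The tongue is bending inwards, with the fingertip on it at (135,205) in the left half. The flap is still nearly upright. I'll finish the bend and back out to the front of the flap.

drive_tool([
  [[0,0.2,0.4],[0,0,0],-1],
  [[0,0.15,0.43],[0,0,0],-1],
  [[0,0.06,0.3],[0,0,0],-1],
  [[0,0,0],[0,0,0],-1],
  [[0,-0.1,-1.2],[0,0,0],-1],
  [[0,-2.0,-1.3],[0,0,0],-1],
  [[0,-3.0,0],[0,0,0],-1],
  [[0,-1.5,0],[0,0,0],-1],
  [[0,0,2.2],[0,0,0],-1],
  [[0,0,2.2],[0,0,0],-1],
  [[0,0,0],[0,0,0],-1],
])

```text
time: 4.22
position: [0.4731, -0.0555, 0.1832]
tool_rot: [-2.356, -2.074, 0.004]
ft_force: [0.2, -0.4, -0.2]
grip_width: 0.004
grip_force: 0.0
```

```bash
python3 - <<'E'
from h import *
import cv2
s=ctrl.get_state(); print(s["position"].round(4),s["ft_force"].round(2))
sd=ctrl.get_image("side"); sc=ctrl.get_image("scene")
def g(im,x0,y0):
    im=cv2.resize(im[y0:y0+120,x0:x0+100],None,fx=4,fy=4,interpolation=cv2.INTER_CUBIC)
    for i in range(0,100,20): cv2.putText(im,str(x0+i),(i*4,10),0,.35,(0,255,0)); cv2.line(im,(i*4,0),(i*4,480),(0,255,0),1)
    for i in range(0,120,20): cv2.putText(im,str(y0+i),(0,i*4+12),0,.35,(0,255,0)); cv2.line(im,(0,i*4),(400,i*4),(0,255,0),1)
    return im
cv2.imwrite("pics/p4.png",cv2.hconcat([g(sc,245,140),g(sd,220,150)])[:,:,::-1])
q=[.5871,-.0702,-.1274]
for f,t in((1.57,1.3),(1.57,1.1),(1.4,1.3),(1.4,1.1)):
    print(f,t,[[proj(cam(n),toworld(q,flap_pt(f,t,y,l)))[0].round(0).tolist() for y,l in((.045,.05),(-.045,.05),(.033,.095),(-.033,.095))] for n in("scene","side")])
E
```

```text
[ 0.4731 -0.0555  0.1832] [ 0.15 -0.43 -0.23]
1.57 1.3 [[[262.0, 181.0], [290.0, 201.0], [281.0, 171.0], [302.0, 185.0]], [[272.0, 209.0], [302.0, 191.0], [261.0, 193.0], [283.0, 180.0]]]
1.57 1.1 [[[262.0, 181.0], [290.0, 201.0], [280.0, 169.0], [301.0, 182.0]], [[272.0, 209.0], [302.0, 191.0], [262.0, 190.0], [284.0, 177.0]]]
1.4 1.3 [[[265.0, 180.0], [293.0, 199.0], [285.0, 173.0], [306.0, 187.0]], [[269.0, 207.0], [299.0, 189.0], [258.0, 194.0], [279.0, 182.0]]]
1.4 1.1 [[[265.0, 180.0], [293.0, 199.0], [284.0, 170.0], [305.0, 183.0]], [[269.0, 207.0], [299.0, 189.0], [258.0, 191.0], [280.0, 178.0]]]
```

View pics/p4.png

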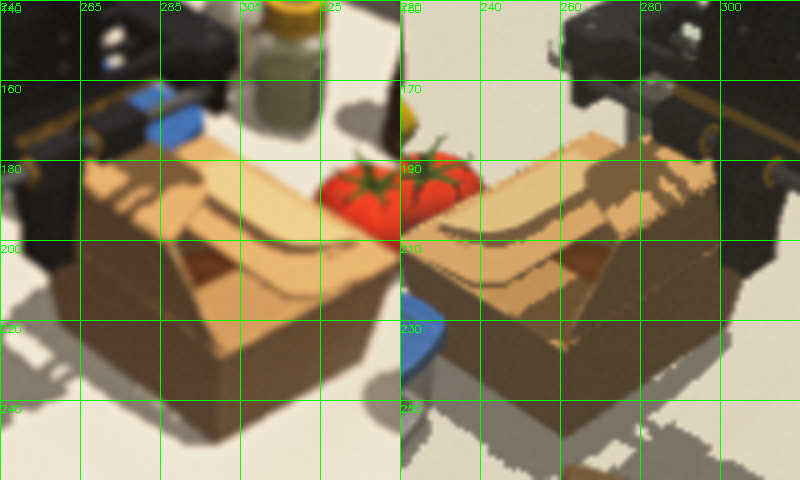

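The tongue stays bent at about 1.3 rad, with its corners in side near (266,193) and (282,183). The finger is now in front of the flap, so I start folding it.

drive_tool([
  [[0,1.2,-0.3],[0,0,0],-1],
  [[0,1.2,0],[0,0,0],-1],
  [[0,1.2,0],[0,0,0],-1],
  [[0,0.5,0],[0,0,0],-1],
  [[0,0.5,0.05],[0,0,0],-1],
  [[0,0.4,0.1],[0,0,0],-1],
  [[0,0.4,0.1],[0,0,0],-1],
  [[0,0.4,0.18],[0,0,0],-1],
  [[0,0.37,0.19],[0,0,0],-1],
  [[0,0.55,0.37],[0,0,0],-1],
  [[0,0.36,0.28],[0,0,0],-1],
  [[0,0,0],[0,0,0],-1],
])

```text
time: 5.82
position: [0.5449, -0.0646, 0.1745]
tool_rot: [2.358, 2.075, 0.0]
ft_force: [-0.5, -0.2, -0.3]
grip_width: 0.006
grip_force: 0.0
```

```bash
python3 - <<'E'
from h import *
import cv2
s=ctrl.get_state(); print(s["position"].round(4),s["ft_force"].round(2))
sd=ctrl.get_image("side"); sc=ctrl.get_image("scene")
def g(im,x0,y0):
    im=cv2.resize(im[y0:y0+120,x0:x0+100],None,fx=4,fy=4,interpolation=cv2.INTER_CUBIC)
    for i in range(0,100,20): cv2.putText(im,str(x0+i),(i*4,10),0,.35,(0,255,0))
    for i in range(0,120,20): cv2.putText(im,str(y0+i),(0,i*4+12),0,.35,(0,255,0))
    return im
cv2.imwrite("pics/p5.png",cv2.hconcat([g(sc,245,140),g(sd,220,150)])[:,:,::-1])
q=[.5871,-.0702,-.1274]
for f,t in((.65,1.3),(.65,1.1),(.65,1.4)):
    print(f,t,[[proj(cam(n),toworld(q,flap_pt(f,t,y,l)))[0].round(0).tolist() for y,l in((.045,.05),(-.045,.05),(.033,.095),(-.033,.095))] for n in("scene","side")])
E
```

```text
[ 0.5449 -0.0646  0.1745] [-0.5  -0.22 -0.32]
0.65 1.3 [[[276.0, 182.0], [304.0, 201.0], [292.0, 188.0], [312.0, 202.0]], [[258.0, 208.0], [287.0, 191.0], [250.0, 209.0], [271.0, 197.0]]]
0.65 1.1 [[[276.0, 182.0], [304.0, 201.0], [294.0, 185.0], [314.0, 198.0]], [[258.0, 208.0], [287.0, 191.0], [249.0, 206.0], [270.0, 193.0]]]
0.65 1.4 [[[276.0, 182.0], [304.0, 201.0], [291.0, 190.0], [311.0, 204.0]], [[258.0, 208.0], [287.0, 191.0], [251.0, 211.0], [272.0, 199.0]]]
```

View pics/p5.png

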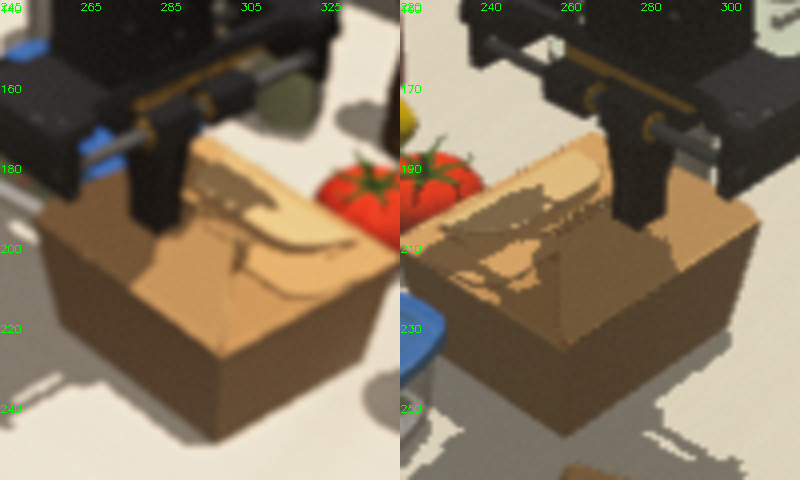

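The flap is folded to about 0.65 rad. The tongue hangs down in front of the lip, with the crease at about (304,200) in scene, and the carton has not moved. Next I press it down gently.

drive_tool([
  [[0,0.15,0.3],[0,0,0],-1],
  [[0,0.15,0.3],[0,0,0],-1],
  [[0,0.19,0.3],[0,0,0],-1],
  [[0,0.18,0.3],[0,0,0],-1],
  [[0,0.1,0.34],[0,0,0],-1],
  [[0,0.1,0.34],[0,0,0],-1],
  [[0,0.04,0.23],[0,0,0],-1],
  [[0,0.03,0.23],[0,0,0],-1],
  [[0,0,0],[0,0,0],-1],
])

```text
time: 7.05
position: [0.5554, -0.0659, 0.1525]
tool_rot: [2.356, 2.074, 0.004]
ft_force: [1.9, 0.2, 4.9]
grip_width: 0.003
grip_force: 1.9
```

drive_tool([
  [[0,0,0.15],[0,0,0],-1],
  [[0,0,0.15],[0,0,0],-1],
  [[0,0,0.1],[0,0,0],-1],
  [[0,0,0],[0,0,0],-1],
])

```text
time: 7.55
position: [0.5554, -0.0659, 0.1486]
tool_rot: [2.356, 2.074, 0.004]
ft_force: [3.9, -0.9, 5.7]
grip_width: 0.006
grip_force: 2.6
```

drive_tool([
  [[0,0,0.1],[0,0,0],-1],
  [[0,0,0.05],[0,0,0],-1],
  [[0,0,0],[0,0,0],-1],
  [[0,0,0],[0,0,0],-1],
])

```text
time: 8.05
position: [0.5554, -0.0659, 0.1475]
tool_rot: [2.356, 2.073, 0.004]
ft_force: [4.1, -1.2, 8.3]
grip_width: 0.003
grip_force: 3.8
```

drive_tool([
  [[0,0,-0.2],[0,0,0],-1],
  [[0,0,-0.5],[0,0,0],-1],
  [[0,0,-1.5],[0,0,0],-1],
  [[0,-1.0,-3],[0,0,0],-1],
  [[0,-3,-4],[0,0,0],-1],
  [[0,-2,-3],[0,0,0],-1],
  [[0,0,0],[0,0,0],-1],
  [[0,0,0],[0,0,0],-1],
])

```text
time: 9.05
position: [0.4942, -0.0581, 0.2678]
tool_rot: [-2.358, -2.075, 0.0]
ft_force: [-0.1, 0.1, -0.6]
grip_width: 0.007
grip_force: 0.0
```

```bash
python3 - <<'E'
from h import *
import cv2
s=ctrl.get_state(); print(s["position"].round(4),s["ft_force"].round(2))
sd=ctrl.get_image("side"); sc=ctrl.get_image("scene")
def g(im,x0,y0): return cv2.resize(im[y0:y0+120,x0:x0+110],None,fx=3.6,fy=3.6,interpolation=cv2.INTER_CUBIC)
cv2.imwrite("pics/p6.png",cv2.hconcat([g(sc,245,140),g(sd,205,155)])[:,:,::-1])
E
```

```text
[ 0.4942 -0.0581  0.2678] [-0.11  0.12 -0.61]
```

View pics/p6.png

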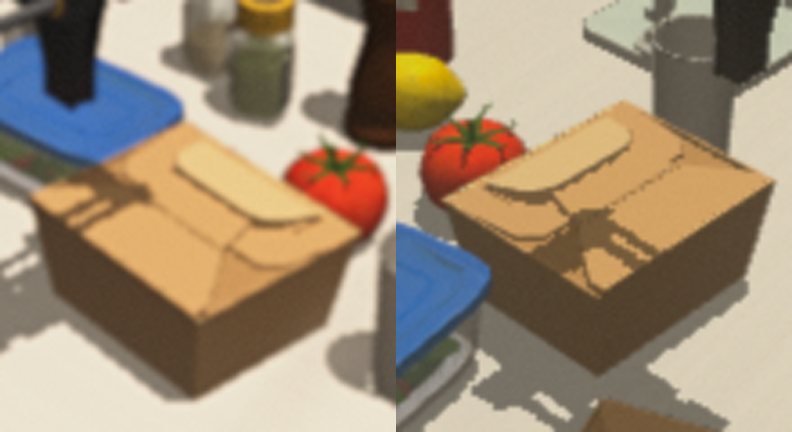

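The flap lies flat with its crease line at (240,235) in the left half. The tongue runs under the lip, whose mouth is at (240,205), the carton is in place and the arm is clear. I'll hand it in.

```bash
python3 -c "
from bench import ctrl
print(ctrl.close_job())"
```

```text
the job is handed in; nothing more can be done
None
```

The carton is shut: in the last picture the flap lies flat with the tongue under the lip, and the carton and the things round it look unmoved. I handed the job in at about 9 s; no verdict came back.

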